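# Change over a laboratory twin water filter

### The job

The filter with the brown cartridge is used up, so change over to the one with the white cartridge without ever cutting off the water: with a fingertip against the side of the blue lever, push the white filter's valve fully open (lever in line with its pipe), and only then push the brown filter's valve fully shut (lever square across its pipe). Then let the pressure off the shut-off brown filter: press the red vent button on its head fully down, keep it down for about a second and let it come back up. Push the levers, do not take hold of them; do not press the white filter's vent, and leave the bottles and other loose things where they stand.

Things in the scene. Friction and masses are not known exactly. Their poses are not given: they have to be found in the camera images.
- spent_branch: used-up branch: lying clear filter bowl (68 mm across) with a dark brown cartridge, white head (76 mm across) and, upstream, a grey ball valve with a blue lever. Fixed. Origin below the valve stem, at bench height; z up, +x along the pipe with the flow (pipe axis 62 mm up, at y = 0). Head: x = 40 to 82 mm, top 100 mm up; filter ends at x = 238 mm. May be the left or the right one
- spent_lever (a joint): brown filter's valve lever, rad, about the vertical stem. 0 = shut: square across the pipe, pointing along +y of spent_branch. 1.571 = fully open: in line with the pipe, pointing along -x of it, back towards the inlet. Grows anticlockwise seen from above. Hard stop at each end; stiff (0.25 N m, some 3.5 N at the grip point); stays where left. Starts open or nearly so
- spent_stem (a point): point on the turning axis of the brown filter's lever, at the lever's mid-height, 105 mm above the bench; axes as spent_branch
- spent_grip (a point): where the brown filter's lever is pushed: 75 mm out from the stem, in the middle of its width and thickness. The lever is a straight level bar 16 mm wide, 10 mm thick (100 to 110 mm above the bench), its end 100 mm from the stem; x points outwards along it, z up
- spent_vent (a joint): red vent button on top of the brown filter's head, m: 0 = out, 0.007 = fully down. Sprung: about 1.2 N to start, 5.4 N fully down; comes back up by itself
- spent_button (a point): centre of the top face of the brown filter's red vent button (18 mm across; 114 mm above the bench when out, standing 10 mm proud of its grey boss, 30 mm across); 61 mm downstream of the stem, above the pipe axis
- fresh_branch: new branch: lying clear filter bowl (68 mm across) with a cream-white cartridge, white head (76 mm across) and, upstream, a grey ball valve with a blue lever. Fixed. Origin below the valve stem, at bench height; z up, +x along the pipe with the flow (pipe axis 62 mm up, at y = 0). Head: x = 40 to 82 mm, top 100 mm up; filter ends at x = 238 mm. May be the left or the right one
- fresh_lever (a joint): white filter's valve lever, rad, about the vertical stem. 0 = shut: square across the pipe, pointing along +y of fresh_branch. 1.571 = fully open: in line with the pipe, pointing along -x of it, back towards the inlet. Grows anticlockwise seen from above. Hard stop at each end; stiff (0.25 N m, some 3.5 N at the grip point); stays where left. Starts shut or nearly so
- fresh_stem (a point): point on the turning axis of the white filter's lever, at the lever's mid-height, 105 mm above the bench; axes as fresh_branch
- fresh_grip (a point): where the white filter's lever is pushed: 75 mm out from the stem, in the middle of its width and thickness. The lever is a straight level bar 16 mm wide, 10 mm thick (100 to 110 mm above the bench), its end 100 mm from the stem; x points outwards along it, z up
- fresh_vent (a joint): red vent button on top of the white filter's head, m: 0 = out, 0.007 = fully down. Sprung: about 1.2 N to start, 5.4 N fully down; comes back up by itself. To be left alone
- fresh_button (a point): centre of the top face of the white filter's red vent button (18 mm across; 114 mm above the bench when out, standing 10 mm proud of its grey boss, 30 mm across); 61 mm downstream of the stem, above the pipe axis
- filter_set: white board, 460 x 360 mm, top 20 mm above the bench, carrying both filters side by side. Fixed; origin at the centre of its underside, x along the pipes with the flow. Valve stems at x = -100 mm, y = 85 and -85 mm; the inlet manifold crosses under the levers at x = -175 mm (top 77 mm up), the outlet manifold at x = 205 mm, with a gauge (top 99 mm up) at y = 0
- grease_jar: small white jar with a blue cap, 42 mm across, 45 mm tall, on the board between the filters; loose, to be left alone; origin at the centre of its underside
- vial: amber vial with a white cap, 28 mm across, 55 mm tall, on the board between the filters; loose, to be left alone; origin at the centre of its underside
- spanner: steel spanner, 170 mm long, lying beside the board; loose, to be left alone; origin near the middle of its underside
- wash_bottle: white plastic bottle with a red cap, 66 mm across, 170 mm tall, beside the board; loose, to be left alone; origin at the centre of its underside
- spare_cartridge: loose cream-white spare cartridge, 54 mm across, 127 mm tall, standing beside the board; loose, to be left alone; origin at the centre of its underside
- beaker: glass beaker, 72 mm across, 85 mm tall, beside the board; loose, to be left alone; origin at the centre of its underside
- reagent_bottle: short amber jar with a blue cap, 72 mm across, 100 mm tall, beside the board; loose, to be left alone; origin at the centre of its underside

How it is judged:
On the way, in this order (a step that is already met when the one before it is completed fails the run):
1. the white filter's valve is fully open while the brown one is still open (value of joint fresh_lever above 1.46 rad and value of joint spent_lever above 1 rad), for 0.2 s.
2. the brown filter's valve is fully shut (value of joint spent_lever below 0.11 rad and value of joint fresh_lever above 1.46 rad), for 0.2 s.
3. the brown filter's vent button is held down (value of joint spent_vent above 0.0045 m and value of joint spent_lever below 0.11 rad), for 0.7 s.
At the end, for the whole second after the job is handed in: The white filter's lever is within 0.11 rad (6 degrees) of fully open and the brown filter's within 0.11 rad of fully shut, both vent buttons are back up (within 1.5 mm), and every loose thing stands upright within 20 mm of where it was (all of step 2 and value of joint each of spent_vent, fresh_vent below 0.0015 m and not (distance of grease_jar from where it was at the start of the episode above 0.02 m) and not (distance of vial from where it was at the start of the episode above 0.02 m) and not (distance of wash_bottle from where it was at the start of the episode above 0.02 m) and not (distance of spare_cartridge from where it was at the start of the episode above 0.02 m) and not (distance of beaker from where it was at the start of the episode above 0.02 m) and not (distance of reagent_bottle from where it was at the start of the episode above 0.02 m) and not (distance of spanner from where it was at the start of the episode above 0.02 m) and not (angle between grease_jar's own z axis and vertical above 0.4 rad) and not (angle between vial's own z axis and vertical above 0.4 rad) and not (angle between wash_bottle's own z axis and vertical above 0.4 rad) and not (angle between spare_cartridge's own z axis and vertical above 0.4 rad) and not (angle between beaker's own z axis and vertical above 0.4 rad) and not (angle between reagent_bottle's own z axis and vertical above 0.4 rad)); the robot touches nothing.
It fails at once if the brown filter's valve is being closed (below 1.0 rad) while the white one is not yet open (below 1.4 rad): the water is cut off (value of joint spent_lever below 1 rad and value of joint fresh_lever below 1.4 rad).
It fails at once if the brown filter's vent is pressed (over 3 mm) before its valve is shut (value of joint spent_vent above 0.003 m and value of joint spent_lever above 0.2 rad).
It fails at once if the white filter's vent is pressed (over 3 mm) (value of joint fresh_vent above 0.003 m).
It fails at once if a lever is held between the fingers instead of pushed from one side ((contact force between the fingers and spent_branch above 1.5 N and x of the grasp point in the frame of spent_grip between -0.06 and 0.04 m and y of the grasp point in the frame of spent_grip between -0.0045 and 0.0045 m and z of the grasp point in the frame of spent_grip between -0.03 and 0.03 m) or (contact force between the fingers and fresh_branch above 1.5 N and x of the grasp point in the frame of fresh_grip between -0.06 and 0.04 m and y of the grasp point in the frame of fresh_grip between -0.0045 and 0.0045 m and z of the grasp point in the frame of fresh_grip between -0.03 and 0.03 m)).
It fails at once if a loose thing is moved more than 20 mm, lifted or tipped (distance of any of grease_jar, vial, wash_bottle, spare_cartridge, beaker, reagent_bottle, spanner from where it was at the start of the episode above 0.02 m or angle between any of grease_jar, vial, wash_bottle, spare_cartridge, beaker, reagent_bottle's own z axis and vertical above 0.4 rad).
It also fails if it takes over 66 s, if anything falls off the work surface, if the arm or the gripper's body presses on something with over 40 N, if the wrist force passes 120 N, or if a joint passes its speed limit or range.

### The arm

A 6-joint arm with a two-finger parallel gripper is mounted at the origin on the work surface. World frame = base frame: x ahead of the robot, y to its left, z up, the work surface at z = 0. Lengths are in m, angles in rad, forces in N, time in s.
With the tool pointing down it reaches from about 0.375 to 0.975 m from the base axis. Payload 3.8 kg.
Tool frame: the origin (TCP) lies between the finger pads; the fingertips stand 17 mm ahead of it and the grasp point (between the pads) lies 2 mm behind it; z points along the fingers, y is the line along which they close (so a half turn about z gives the same grasp; the last joint's range is limited). The gripper opens to 85 mm and grips with 20 to 120 N. Pads are 22 mm wide; open, the fingers measure 114 mm over their backs; the gripper's body (76 mm by 85 mm) begins 54 mm behind the grasp point. The pads swing forward as they close: fully open they stand 13 mm farther back than shut.
Start: joints at [1.066, 0.264, 1.604, -0, 1.274, -0.037], TCP at [0.304, 0.602, 0.248] pointing down, gripper open.
Joint ranges: [-2.63, 2.63], [-0.94, 2.18], [0.31, 2.57], [-1.31, 4.45], [0, 2.66], [-2.55, 2.55]. Speed limits (rad/s): [2.57, 2.57, 3.14, 3.14, 3.14, 3.14].

### API

Orientations are given as [roll, pitch, yaw] about the fixed x, y, z axes, in that order (R = Rz(yaw) Ry(pitch) Rx(roll)).
In Python, from rig import * gives the robot as it stands.
- The arm moves only by the tool jog_arm, never from a script. Its argument "rows" is a list of rows, each a list of 2 entries, a list of its own where there are three numbers: the shift along the tool's x, y, z in mm, then the turn, a rotation vector about the tool's x, y, z in degrees. In form: [[[x, y, z], [wx, wy, wz]], ...]. A call has 1 to 8 rows; each row is the pose to reach, as a shift and turn from the pose commanded when the call began, along the tool's axes at that moment; what a row does not reach only later rows make up. A row lasts 1/10 s, in which the tool goes at most 50 mm and 8.59 degrees, less where a joint would pass 70% of its speed; a pose out of reach is approached as far as the arm can. A call with a gripper value outside its range is refused whole. "gripper" is the closure, from 0 (fully open) to 1 (shut), set as the call begins (left out, the last holds). The fingers move at their own pace and stop on an object; "newtons" is the grip in N (left out, the last holds). Time passes only in rows, so rows that repeat a pose let the fingers close. It gives the time, the measured TCP pose, the force, the opening and the grip force at its end, in the units of the state.
- get_state(): the state, without advancing time (a new reading comes with each control period).
- get_image(name): name is "scene" or "side" or "wrist"; returns a dict with "color" (420x560x3 uint8, blue, green, red), "K" (3x3 intrinsics, pixels), "R" (3x3) and "t" (3): a world point X has camera coordinates R X + t. Camera axes: x right, y down, z forward; pixel columns grow to the right and rows downward; lengths in m; the calibration is good to about 2 mm. A picture is of the moment at which its call begins. There is no depth.
- sign_off(): hands the job in; it is judged then, once.
The state is a dict: "t": time; "joint_positions": joint angles; "dq": joint speeds; "joint_efforts": joint torques, N m; "eef_pos": TCP position; "tcp_rot": TCP orientation; "force": force on the tool from outside, world axes, zero at the start; "torque": the same for the moment, N m; "opening": finger opening in m; "finger_force": force on a finger pad.
Only numpy, scipy, OpenCV 4.12 (cv2) and the standard library are available. Lean on these libraries where they do the work, as an engineer would, in place of code of your own. Each camera call takes 0.05 s, during which the arm holds its last target. There are 200 camera calls.

## Working session

There is one attempt and no reset: what is moved stays moved. The work goes in short steps, Python scripts to look and compute and a tool call to move; the robot and the scene stay as the last step left them, time stands still between calls to the robot, and variables do not carry over. Pictures are saved under pics/ and viewed, at most 10 in all, crops included, and the job is handed in when it is done.

Besides the shell and the picture viewer there is one more tool, called after "Emit:" by a JSON object that holds its "fn" and its "kwargs", one argument or row to a line. jog_arm: Moves the arm, as the interface text tells. Its arguments: {"type":"object","properties":{"rows":{"type":"array"},"gripper":{"type":"number"},"newtons":{"type":"number"}},"required":["rows"]}

```bash
mkdir -p pics
python3 - <<'E'
from rig import *
import cv2,pickle,numpy as np
s=get_state();print(s)
for n in("scene","side"):
    i=get_image(n);cv2.imwrite(f"pics/{n}0.png",i["color"]);pickle.dump(i,open(f"{n}.pkl","wb"))
    print(n,i["K"].round(1).tolist(),(-i["R"].T@i["t"]).round(3),i["R"].round(2).tolist())
E
```

```text
{'t': 0.0, 'joint_positions': array([ 1.06609444e+00,  2.64767534e-01,  1.60541427e+00, -8.18578341e-06,
        1.27370637e+00, -3.69112748e-02]), 'dq': array([-0.00078352,  0.0005126 , -0.00018622, -0.00039103,  0.00138396,
        0.00075491]), 'joint_efforts': array([-6.67161239e-04, -5.15125787e+01, -3.67307782e+01, -6.03770354e-05,
        1.34319894e-02,  2.70112491e-05]), 'eef_pos': array([0.3040325 , 0.60185055, 0.24693056]), 'tcp_rot': array([-3.13929840e+00, -7.68951185e-05,  2.67380436e+00]), 'force': array([-0.3042513 ,  0.010907  , -0.32294969]), 'torque': array([0.00158024, 0.01124229, 0.01945401]), 'finger_force': 0.0, 'opening': 0.08517178588307922}
scene [[436.6, 0.0, 282.4], [0.0, 436.6, 207.3], [0.0, 0.0, 1.0]] [ 1.112 -0.68   0.688] [[0.77, 0.63, 0.0], [0.36, -0.43, -0.83], [-0.52, 0.64, -0.56]]
side [[465.3, 0.0, 283.6], [0.0, 465.3, 213.5], [0.0, 0.0, 1.0]] [ 0.196 -0.537  0.915] [[0.84, -0.55, -0.01], [-0.42, -0.64, -0.64], [0.35, 0.54, -0.77]]
```

View pics/scene0.png

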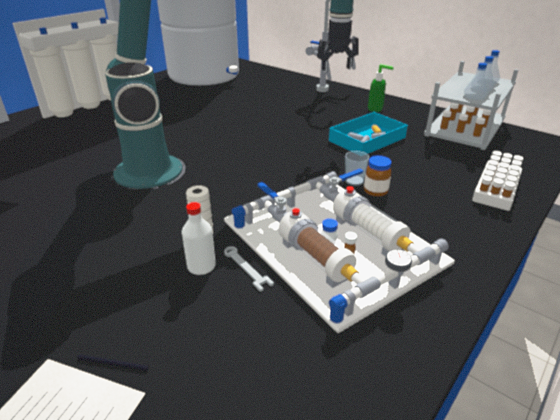

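View pics/side0.png

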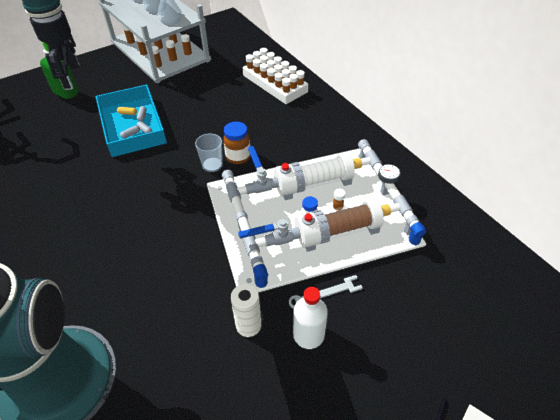

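Scene view: the brown filter is on the right (lower y) with its red button at about (296,212), and the white one is on the left with its button at (350,190). The brown lever lies along its pipe at about (268,190) and the white lever points outwards at about (350,175). In the side view the buttons are at (308,218) and (285,168), and the levers at (256,231) and (255,160). The beaker and amber jar stand near the white lever's tip.

```bash
cat > h.py <<'E'
import numpy as np,cv2,pickle
def ray(i,p):
    d=i["R"].T@np.linalg.inv(i["K"])@np.array([p[0],p[1],1.]);return -i["R"].T@i["t"],d/np.linalg.norm(d)
def plane(i,p,z):
    o,d=ray(i,p);return o+d*(z-o[2])/d[2]
def tri(a,p,b,q):
    o1,d1=ray(a,p);o2,d2=ray(b,q)
    s=np.linalg.lstsq(np.c_[d1,-d2],o2-o1,rcond=None)[0]
    x,y=o1+s[0]*d1,o2+s[1]*d2;return (x+y)/2,np.linalg.norm(x-y)
def blobs(i,col,amin=12):
    b,g,r=[i["color"][...,k].astype(int) for k in range(3)]
    m=(r>130)&(g<70)&(b<70) if col=="red" else (b>110)&(r<70)&(g<110)&(b-g>50)
    n,l,st,c=cv2.connectedComponentsWithStats(m.astype(np.uint8))
    return [(c[k].round(1),st[k].tolist(),np.argwhere(l==k)[:,::-1]) for k in range(1,n) if st[k][4]>=amin]
E
python3 - <<'E'
from h import *
S={n:pickle.load(open(n+".pkl","rb")) for n in("scene","side")}
for n,i in S.items():
    for c in("red","blue"):
        for b in blobs(i,c,20):
            if b[1][4]<1500: print(n,c,b[0],b[1],plane(i,b[0],.105 if c=="blue" else .112).round(3))
E
```

```text
scene red [349.6 188.7] [346, 186, 8, 7, 41] [0.648 0.158 0.112]
scene red [192.8 208.2] [186, 203, 14, 12, 136] [ 0.411 -0.153  0.112]
scene red [295.5 211.6] [293, 209, 6, 6, 31] [ 0.606 -0.01   0.112]
scene blue [155.   41.2] [146, 0, 20, 73, 888] [-1.013  0.813  0.105]
scene blue [241.8  28.3] [236, 0, 12, 60, 573] [-0.875  1.357  0.105]
scene blue [481.8  64.9] [479, 63, 8, 5, 21] [0.526 1.511 0.105]
scene blue [379.  163.9] [369, 155, 23, 16, 125] [0.635 0.335 0.105]
scene blue [352.1 174.7] [342, 171, 21, 9, 30] [0.609 0.234 0.105]
scene blue [266.2 189.1] [258, 182, 18, 16, 93] [0.48  0.031 0.105]
scene blue [238.2 215.6] [232, 206, 13, 21, 173] [ 0.507 -0.1    0.105]
scene blue [329.1 228.1] [323, 224, 14, 8, 59] [ 0.698 -0.006  0.105]
scene blue [336.9 309.1] [330, 298, 17, 24, 268] [ 0.844 -0.197  0.105]
side red [284.8 166. ] [282, 163, 7, 7, 42] [0.65  0.156 0.112]
side red [307.9 217.2] [305, 214, 7, 7, 40] [ 0.602 -0.01   0.112]
side red [311.3 295. ] [304, 287, 16, 18, 225] [ 0.493 -0.175  0.112]
side blue [235.1 130.5] [224, 121, 23, 20, 294] [0.618 0.349 0.105]
side blue [254.5 156.5] [248, 146, 14, 22, 128] [0.608 0.233 0.105]
side blue [309.9 204. ] [303, 197, 15, 14, 130] [0.633 0.025 0.105]
side blue [416.3 233.9] [409, 222, 17, 23, 204] [ 0.776 -0.175  0.105]
side blue [256.3 230.6] [239, 225, 35, 13, 216] [0.489 0.027 0.105]
side blue [259.3 275. ] [253, 264, 15, 24, 216] [ 0.434 -0.075  0.105]
```

Run:
```python
from h import *
S={n:pickle.load(open(n+".pkl","rb")) for n in("scene","side")}
a,b=S["scene"],S["side"]
for n,p,q in [("fb",(349.6,188.7),(284.8,166)),("sb",(295.5,211.6),(307.9,217.2)),("washcap",(192.8,208.2),(311.3,295)),("jarcap",(379,162),(235.1,129.5)),("flev",(352.1,174.7),(254.5,156.5)),("slev",(266.2,189.1),(256.3,230.6)),("sparetop",(197,190),(245,293)),("beaker",(357,156),(208,140))]:
    x,e=tri(a,p,b,q);print(n,x.round(3),round(e,4))
f=tri(a,(349.6,188.7),b,(284.8,166))[0];s=tri(a,(295.5,211.6),b,(307.9,217.2))[0]
d=(f-s)[:2];print(np.linalg.norm(d),np.degrees(np.arctan2(d[1],d[0]))-90)
```

```text
fb [0.649 0.156 0.113] 0.0009
sb [ 0.604 -0.008  0.11 ] 0.0005
washcap [ 0.474 -0.2    0.164] 0.0016
jarcap [0.623 0.36  0.098] 0.0015
flev [0.609 0.234 0.105] 0.0008
slev [0.487 0.022 0.111] 0.0004
sparetop [ 0.382 -0.111  0.132] 0.0016
beaker [0.545 0.371 0.088] 0.0042
0.16946636261033937 -15.591560201035975
```

Emit:
{"fn": "jog_arm", "kwargs": {
  "rows": [
    [[-40, -15, 0], [0, 0, -2]],
    [[-80, -30, 0], [0, 0, -4]],
    [[-120, -45, 0], [0, 0, -6]],
    [[-165, -62, 0], [0, 0, -8]],
    [[-210, -80, 0], [0, 0, -10]],
    [[-255, -96, 0], [0, 0, -11.2]],
    [[-300, -114, 0], [0, 0, -11.2]],
    [[-340, -129, 0], [0, 0, -11.2]]
  ],
  "gripper": 1,
  "newtons": 20
}}

```text
t: 0.9
eef_pos: [0.5507, 0.3318, 0.2477]
tcp_rot: [-3.141, -0.0, 2.869]
force: [0.3, 1.6, -0.6]
opening: -0.0
finger_force: 0.0
```

```bash
cat >> h.py <<'E'
th=np.radians(-15.6);BX=np.array([np.cos(th),np.sin(th)]);BY=np.array([-np.sin(th),np.cos(th)])
ST={"f":np.array([.590,.172]),"s":np.array([.545,.008])}
from scipy.spatial.transform import Rotation as Ro
def rel(s,br):
    "tcp in branch frame, mm"
    d=s["eef_pos"][:2]-ST[br];return (np.array([d@BX,d@BY,s["eef_pos"][2]])*1000).round(1)
def shift(s,br,x,y,z):
    w=np.r_[ST[br]+BX*x/1000+BY*y/1000,z/1000]-s["eef_pos"]
    return (Ro.from_euler("xyz",s["tcp_rot"]).inv().apply(w)*1000).round(1)
E
python3 - <<'E'
from rig import *
from h import *
s=get_state();print(s["t"],s["eef_pos"],s["tcp_rot"],s["opening"],shift(s,"f",30,75,205))
E
```

```text
0.9 [0.5506552  0.33184991 0.24773312] [-3.14080049e+00 -4.29790782e-04  2.86870855e+00] -2.7336170117438118e-06 [-110.9  -68.3   42.7]
```

Emit:
{"fn": "jog_arm", "kwargs": {
  "rows": [
    [[-37, -23, 10], [0, 0, 0]],
    [[-74, -46, 20], [0, 0, 0]],
    [[-111, -68, 32], [0, 0, 0]],
    [[-111, -68, 42], [0, 0, 0]],
    [[-111, -68, 42], [0, 0, 0]],
    [[-111, -68, 42], [0, 0, 0]]
  ]
}}

```text
t: 1.5
eef_pos: [0.6373, 0.2392, 0.2055]
tcp_rot: [-3.141, -0.002, 2.87]
force: [0.4, 0.4, 1.1]
opening: -0.0002
finger_force: 0.0
```

Run:
```python
from rig import *
from h import *
i=get_image("wrist");cv2.imwrite("pics/w1.png",i["color"]);pickle.dump(i,open("w1.pkl","wb"))
s=get_state();print(s["t"],rel(s,"f"),s["tcp_rot"])
for c in("red","blue"):
    for b in blobs(i,c,60):
        print(c,b[0],b[1],plane(i,b[0],.105 if c=="blue" else .112).round(3))
o=np.r_[s["eef_pos"]]+[0,0,-.017]
p=i["K"]@(i["R"]@o+i["t"]);print("tip px",p[:2]/p[2])
```

```text
1.55 [ 27.6  78.  206.4] [ 3.14144931e+00 -5.42517096e-04  2.87037050e+00]
red [183.7 258.8] [172, 247, 25, 24, 443] [0.648 0.157 0.112]
blue [426.4 155.1] [386, 114, 82, 83, 5302] [0.619 0.359 0.105]
blue [257.5 182.8] [205, 173, 105, 20, 2015] [0.606 0.231 0.105]
blue [111.5 268.3] [90, 249, 44, 40, 1288] [0.642 0.093 0.105]
tip px [280.44480795 264.79663452]
```

View pics/w1.png

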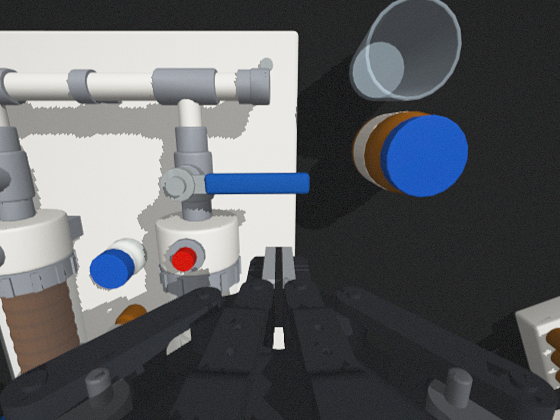

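The wrist view shows the white lever at (257,183), square across its pipe. Its position agrees with the triangulation, and the fingertip sits at (280,265), downstream of the lever with clear space under it. I'll descend there.

Emit:
{"fn": "jog_arm", "kwargs": {
  "rows": [
    [[-4, -4, 25], [0, 0, 0]],
    [[-4, -4, 50], [0, 0, 0]],
    [[-4, -4, 75], [0, 0, 0]],
    [[-4, -4, 93], [0, 0, 0]],
    [[-4, -4, 93], [0, 0, 0]],
    [[-4, -4, 93], [0, 0, 0]]
  ]
}}

```text
t: 2.15
eef_pos: [0.641, 0.2345, 0.1139]
tcp_rot: [3.141, 0.0, 2.87]
force: [-0.3, -0.2, 0.5]
opening: 0.0001
finger_force: 0.0
```

Run:
```python
from rig import *
from h import *
s=get_state();print(s["t"],rel(s,"f"),s["force"])
```

```text
2.15 [ 32.3  74.  113.9] [-0.32635671 -0.2424267   0.48254643]
```

Emit:
{"fn": "jog_arm", "kwargs": {
  "rows": [
    [[13, -2, 0], [0, 0, 0]],
    [[24, 1, 0], [0, 0, 0]],
    [[35, 2, 0], [0, 0, 0]],
    [[47, 0, 0], [0, 0, 0]],
    [[59, -2, 0], [0, 0, 0]],
    [[70, -8, 0], [0, 0, 0]],
    [[82, -15, 0], [0, 0, 0]],
    [[90, -26, 0], [0, 0, 0]]
  ]
}}

```text
t: 2.95
eef_pos: [0.5499, 0.2348, 0.1167]
tcp_rot: [3.135, 0.008, 2.87]
force: [6.4, 2.0, 1.7]
opening: 0.0001
finger_force: 2.7
```

Run:
```python
from rig import *
from h import *
s=get_state();print(s["t"],rel(s,"f"),s["force"])
```

```text
2.95 [-55.5  49.7 116.7] [6.43734133 1.98950074 1.73935097]
```

Emit:
{"fn": "jog_arm", "kwargs": {
  "rows": [
    [[5, -6, 1], [0, 0, 0]],
    [[9, -12, 2], [0, 0, 0]],
    [[12, -19, 2], [0, 0, 0]],
    [[14, -26, 2], [0, 0, 0]],
    [[14, -30, 2], [0, 0, 0]],
    [[14, -33, 2], [0, 0, 0]],
    [[14, -33, 2], [0, 0, 0]],
    [[14, -33, 2], [0, 0, 0]]
  ]
}}

```text
t: 3.75
eef_pos: [0.5276, 0.2113, 0.1134]
tcp_rot: [3.128, 0.004, 2.867]
force: [6.1, 23.2, -2.0]
opening: -0.0003
finger_force: 11.6
```

Run:
```python
from rig import *
from h import *
s=get_state();print(s["t"],rel(s,"f"),s["force"])
```

```text
3.75 [-70.6  21.  113.4] [ 6.0669786  23.1702161  -2.01155369]
```

Emit:
{"fn": "jog_arm", "kwargs": {
  "rows": [
    [[0, 12, 0], [0, 0, 0]],
    [[0, 22, 0], [0, 0, 0]],
    [[0, 22, -30], [0, 0, 0]],
    [[0, 22, -65], [0, 0, 0]],
    [[0, 22, -100], [0, 0, 0]],
    [[0, 22, -110], [0, 0, 0]],
    [[0, 22, -110], [0, 0, 0]]
  ]
}}

```text
t: 4.45
eef_pos: [0.5315, 0.2261, 0.2227]
tcp_rot: [3.141, 0.002, 2.869]
force: [-0.5, 0.4, -0.2]
opening: -0.0001
finger_force: 0.0
```

```bash
cat > lev.py <<'E'
from rig import *
from h import *
def levers(names=("scene","side")):
    for n in names:
        i=get_image(n)
        for br in "fs":
            for b in blobs(i,"blue",15):
                P=np.array([plane(i,p,.109)[:2]-ST[br] for p in b[2]])@np.c_[BX,BY]*1000
                c=P.mean(0)
                if 45<np.linalg.norm(c)<85 and c[0]<25 and c[1]>-20: 
                    if b[1][4]<2600: print(n,br,c.round(1),b[1][4],"val deg",np.degrees(np.arctan2(-c[0],c[1])).round(1))
    return i
E
python3 - <<'E'
from lev import *
levers()
i=levers(("wrist",));cv2.imwrite("pics/w2.png",i["color"])
s=get_state();print(s["t"],rel(s,"f"),rel(s,"s"),s["force"],"to start",shift(s,"s",-72,-32,205))
E
```

```text
scene f [-67.   -3.6] 51 val deg 93.1
scene s [-64.8  -0.3] 61 val deg 90.3
side f [-57.7  -0.7] 182 val deg 90.6
side s [-59.8  -0.4] 197 val deg 90.4
wrist f [-62.9   0.5] 1639 val deg 89.6
wrist s [-65.9   3.5] 2160 val deg 87.0
4.6 [-72.7  35.1 218.7] [-73.5 205.1 218.7] [-1.19390012 -1.36746518 -0.06530711] to start [  -1.6 -237.1   14.4]
```

View pics/w2.png

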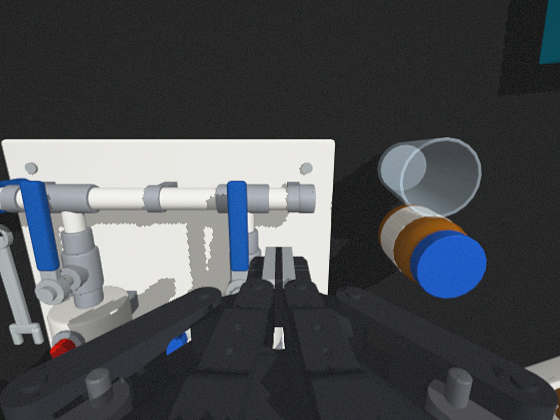

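White lever is now in line with its pipe (238,225); the brown lever (40,225) is still open. Next I'll move over to the outer side of the brown lever.

Emit:
{"fn": "jog_arm", "kwargs": {
  "rows": [
    [[0, -35, 0], [0, 0, 0]],
    [[0, -70, 0], [0, 0, 0]],
    [[0, -105, 0], [0, 0, 0]],
    [[-1, -140, 0], [0, 0, 0]],
    [[-1, -175, 5], [0, 0, 0]],
    [[-1, -210, 8], [0, 0, 0]],
    [[-1, -237, 10], [0, 0, 0]],
    [[-1, -237, 14], [0, 0, 0]]
  ]
}}

```text
t: 5.4
eef_pos: [0.4659, -0.0049, 0.2049]
tcp_rot: [-3.14, -0.004, 2.866]
force: [0.0, 0.7, 0.1]
opening: -0.0
finger_force: 0.0
```

Run:
```python
from lev import *
a,b=[pickle.load(open(n+".pkl","rb")) for n in("scene","side")]
x,e=tri(a,(238.2,215.6),b,(259.3,275));d=(x[:2]-ST["s"])*1000;print("knob",d@BX,d@BY,x[2],e)
i=levers(("wrist",));cv2.imwrite("pics/w3.png",i["color"])
s=get_state();print(s["t"],rel(s,"s"),s["force"],"down",shift(s,"s",-72,-32,113))
```

```text
knob -77.12362470057792 -76.4801374746511 0.05051780468667272 0.0010202165318839223
wrist f [-63.4  -0.6] 1744 val deg 90.6
wrist s [-63.8   1.7] 1745 val deg 88.5
5.45 [-73.  -32.3 204.3] [-0.29453391  0.13255091 -0.21155605] down [-1.4  0.4 91.3]
```

View pics/w3.png

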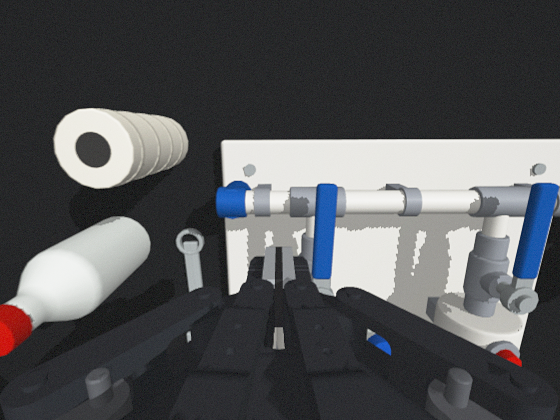

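The brown lever is at (325,230), with the fingertip just outside it and free space below. I'll descend there.

Emit:
{"fn": "jog_arm", "kwargs": {
  "rows": [
    [[-1, 0, 25], [0, 0, 0]],
    [[-1, 0, 50], [0, 0, 0]],
    [[-1, 0, 75], [0, 0, 0]],
    [[-1, 0, 91], [0, 0, 0]],
    [[-1, 0, 91], [0, 0, 0]],
    [[-1, 0, 91], [0, 0, 0]]
  ]
}}

```text
t: 6.05
eef_pos: [0.4686, -0.0019, 0.1155]
tcp_rot: [-3.141, -0.002, 2.87]
force: [-0.1, 0.0, 0.0]
opening: 0.0
finger_force: 0.0
```

Run:
```python
from rig import *
from h import *
s=get_state();print(s["t"],rel(s,"s"),s["force"])
```

```text
6.05 [-70.9 -30.1 115.5] [-0.10564222  0.03595646  0.03040485]
```

Emit:
{"fn": "jog_arm", "kwargs": {
  "rows": [
    [[0, 9, 2], [0, 0, 0]],
    [[3, 20, 2], [0, 0, 0]],
    [[4, 32, 2], [0, 0, 0]],
    [[4, 44, 2], [0, 0, 0]],
    [[0, 57, 2], [0, 0, 0]],
    [[-5, 70, 2], [0, 0, 0]],
    [[-14, 81, 2], [0, 0, 0]],
    [[-25, 91, 2], [0, 0, 0]]
  ]
}}

```text
t: 6.85
eef_pos: [0.5164, 0.0785, 0.1143]
tcp_rot: [-3.139, -0.003, 2.87]
force: [-4.4, -4.3, -0.1]
opening: -0.0001
finger_force: 2.5
```

Run:
```python
from rig import *
from h import *
s=get_state();print(s["t"],rel(s,"s"),s["force"])
```

```text
6.85 [-46.5  60.2 114.3] [-4.40468134 -4.27580987 -0.11100314]
```

Emit:
{"fn": "jog_arm", "kwargs": {
  "rows": [
    [[-10, 6, 0], [0, 0, 0]],
    [[-19, 10, 0], [0, 0, 0]],
    [[-27, 12, 0], [0, 0, 0]],
    [[-31, 12, 0], [0, 0, 0]],
    [[-34, 12, 0], [0, 0, 0]],
    [[-34, 12, 0], [0, 0, 0]],
    [[-34, 12, 0], [0, 0, 0]]
  ]
}}

```text
t: 7.55
eef_pos: [0.5467, 0.083, 0.1139]
tcp_rot: [-3.14, -0.016, 2.869]
force: [-21.8, 5.2, 12.9]
opening: 0.0001
finger_force: 11.1
```

Run:
```python
from rig import *
from h import *
s=get_state();print(s["t"],rel(s,"s"),s["force"])
```

```text
7.55 [-18.5  72.7 113.9] [-21.8406969    5.16114105  12.92261985]
```

Emit:
{"fn": "jog_arm", "kwargs": {
  "rows": [
    [[12, 0, 0], [0, 0, 0]],
    [[22, 0, 0], [0, 0, 0]],
    [[22, 0, -30], [0, 0, 0]],
    [[22, 0, -65], [0, 0, 0]],
    [[22, 0, -85], [0, 0, 0]],
    [[22, 0, -85], [0, 0, 0]]
  ]
}}

```text
t: 8.15
eef_pos: [0.5359, 0.0873, 0.2043]
tcp_rot: [3.138, 0.01, 2.869]
force: [0.1, 0.4, 0.6]
opening: -0.0003
finger_force: 0.0
```

Run:
```python
from lev import *
levers();i=levers(("wrist",))
for b in blobs(i,"red",60):
    print(b[0],b[1],plane(i,b[0],.112).round(4))
s=get_state();print(s["t"],rel(s,"s"),s["force"],"above button",shift(s,"s",61,0,170))
```

```text
scene f [-66.5  -2.6] 50 val deg 92.2
scene s [ 6.9 55.9] 33 val deg -7.0
side f [-58.7  -0.7] 175 val deg 90.7
side s [ 0.5 58.8] 134 val deg -0.5
wrist f [-63.2  -0. ] 1838 val deg 90.0
8.3 [-33.5  72.3 198.7] [-0.67429423 -0.27594152 -0.22575214] above button [-94.5 -72.3  28.7]
```

Emit:
{"fn": "jog_arm", "kwargs": {
  "rows": [
    [[-32, -24, 0], [0, 0, 0]],
    [[-64, -48, 0], [0, 0, 0]],
    [[-94, -72, 5], [0, 0, 0]],
    [[-94, -72, 20], [0, 0, 0]],
    [[-94, -72, 29], [0, 0, 0]],
    [[-94, -72, 29], [0, 0, 0]],
    [[-94, -72, 29], [0, 0, 0]]
  ]
}}

```text
t: 9.0
eef_pos: [0.6023, -0.0071, 0.169]
tcp_rot: [-3.141, -0.003, 2.87]
force: [-0.6, -0.7, 1.1]
opening: 0.0003
finger_force: 0.0
```

Run:
```python
from lev import *
i=get_image("wrist");cv2.imwrite("pics/w4.png",i["color"])
i=get_image("side");cv2.imwrite("pics/s4.png",cv2.resize(i["color"][120:290,200:420],None,fx=3,fy=3))
s=get_state();print(s["t"],rel(s,"s"),s["force"],"to touch",shift(s,"s",61,0,131))
```

```text
9.1 [ 60.3   1.1 170.6] [ 0.34089699 -0.77684586  0.01969085] to touch [-0.7 -1.1 39.6]
```

View pics/s4.png

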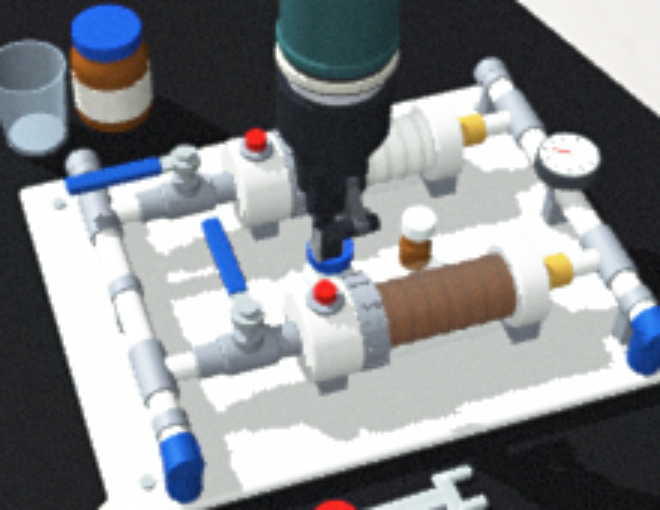

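View pics/w4.png

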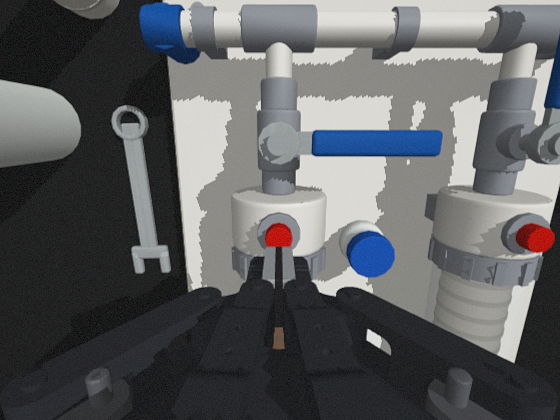

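Both levers are in the right positions: brown square across at (380,143) in the wrist view, and white in line. The fingertips are centred over the red button at (278,236). Next I'll press it and check.

Emit:
{"fn": "jog_arm", "kwargs": {
  "rows": [
    [[0, -1, 20], [0, 0, 0]],
    [[0, -1, 35], [0, 0, 0]],
    [[0, -1, 41], [0, 0, 0]],
    [[0, -1, 45], [0, 0, 0]],
    [[0, -1, 48], [0, 0, 0]],
    [[0, -1, 49], [0, 0, 0]],
    [[0, -1, 49], [0, 0, 0]],
    [[0, -1, 49], [0, 0, 0]]
  ]
}}

```text
t: 9.9
eef_pos: [0.6026, -0.0086, 0.1239]
tcp_rot: [3.141, -0.002, 2.869]
force: [-9.4, 1.6, 13.2]
opening: -0.0003
finger_force: 7.2
```

Emit:
{"fn": "jog_arm", "kwargs": {
  "rows": [
    [[0, 0, 0], [0, 0, 0]],
    [[0, 0, 0], [0, 0, 0]],
    [[0, 0, 0], [0, 0, 0]],
    [[0, 0, 0], [0, 0, 0]],
    [[0, 0, 0], [0, 0, 0]],
    [[0, 0, 0], [0, 0, 0]],
    [[0, 0, 0], [0, 0, 0]],
    [[0, 0, 0], [0, 0, 0]]
  ]
}}

```text
t: 10.7
eef_pos: [0.6026, -0.0086, 0.1239]
tcp_rot: [3.141, -0.002, 2.869]
force: [-9.2, 2.6, 14.5]
opening: 0.0003
finger_force: 7.1
```

Emit:
{"fn": "jog_arm", "kwargs": {
  "rows": [
    [[0, 0, 0], [0, 0, 0]],
    [[0, 0, 0], [0, 0, 0]],
    [[0, 0, -5], [0, 0, 0]],
    [[0, 0, -15], [0, 0, 0]],
    [[0, 0, -45], [0, 0, 0]],
    [[0, 0, -85], [0, 0, 0]],
    [[0, 0, -110], [0, 0, 0]],
    [[0, 0, -110], [0, 0, 0]]
  ]
}}

```text
t: 11.5
eef_pos: [0.6071, -0.0094, 0.2377]
tcp_rot: [3.139, 0.011, 2.869]
force: [0.3, -0.4, 1.0]
opening: 0.0002
finger_force: 0.0
```

Run:
```python
from lev import *
i=levers(("scene","side"));cv2.imwrite("pics/s5.png",i["color"])
j=get_image("scene")
for b in blobs(j,"red",20)+blobs(i,"red",20): print(b[0])
s=get_state();print(s["t"],rel(s,"s"),s["force"])
```

```text
scene f [-62.1  -8.1] 33 val deg 97.4
scene s [ 7.1 55.3] 30 val deg -7.3
side f [-57.9  -0.6] 180 val deg 90.6
side s [ 0.4 58.9] 134 val deg -0.4
[349.7 188.5]
[192.7 208.3]
[295.4 211.6]
[284.8 166. ]
[307.9 217.1]
[311.2 295. ]
11.65 [ 60.7  -0.9 230.9] [ 0.22765017  0.25758538 -1.16424314]
```

View pics/s5.png

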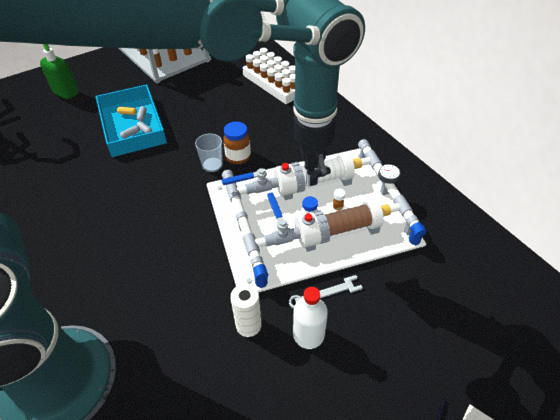

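The white lever is in line with its pipe and the brown one is square across. Both buttons are back up at their starting pixels, (308,217) and (285,166), the loose things haven't moved, and the arm is clear. I'll hand it in.

```bash
python3 -c "
from rig import *
print(sign_off())"
```

```text
the job is handed in; nothing more can be done
None
```

I opened the white filter's valve, then shut the brown one, held the brown filter's vent down for about a second and let it come back up; the final camera check showed everything in place, and the job is handed in (no verdict was returned).

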